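# Vent and open the gas-pressure moisture tester

## Task

The moisture reading is finished and the pressure vessel of the moisture tester has to be opened for emptying. First let the gas out: press the sprung vent plunger on the left side of the vessel fully down and keep it down for two seconds, then let it spring back. After that unscrew the captive screw cap (anticlockwise, seen from its knob) until it has risen clear of the vessel's rim, swing it aside on its arm, away from the robot, so that the mouth is completely uncovered, and let go. Leave the two tins and the weight beside the tester where they stand.

Things in the scene. Friction and masses are not known exactly. Their poses are not given: they have to be found in the camera images.
- tester: Grey foot plate of the tester, 200 x 150 x 12 mm, bolted to the bench; origin at the middle of its underside (5 mm off in x), z up, front -x roughly to the robot. A tray stack 0.33 m high stands to the right of it (y under -0.08). Two grey cheeks on it hold the vessel, a metal cylinder 85 mm thick whose axis leans 30 degrees from vertical towards the foot's front.
- mouth (a point): Centre of the vessel's round mouth, in the plane of its rim (neck 56 mm outside, 46 inside), under the cap at first. z = the vessel's axis, pointing up out of the mouth, 30 degrees from vertical; x points to the rear and up, y to the left (the vent's side). With the arm at 0 the cap's screw axis is this axis.
- cap_grip (a point): Grip point on the screw cap's axis, 9 mm below the top of its black ribbed knob (46 mm diameter, 31 mm high); z = screw axis, up out of the knob; x, y turn with it. The swing arm's flat top lies 24 mm below this point (2 mm more per rad unscrewed), a 67 mm cover disc with skirt below the arm. The knob is all that stands above the arm, but for the pivot's 4 mm bolt head.
- cap (a joint): Turn of the cap in the arm's threaded eye, rad: 0 tight, grows when unscrewed (anticlockwise from above the knob, positive about cap_grip's z), stop at 2.7; starts at 0 to 0.4. It rises 2 mm per rad; its skirt clears the rim at about 2.2, until then the rim blocks it sideways. Friction 0.12 N m; stays where left.
- swing_arm (a joint): Swing of the flat arm with the cap, rad: 0 = cap over the mouth, grows as the cap moves away from the robot, to the rear and up the slope (clockwise from above the knob, negative about mouth's z), always in the plane square to the vessel's axis. Mouth completely uncovered from 0.86; stop at 1.6. Friction 0.22 N m (3 N at the cap); stays where left.
- pivot (a point): Pivot of the swing arm, at half the arm's thickness: 68 mm to the right (mouth's -y) of the vessel's axis, 12.5 mm above the rim's plane. The pivot axis is parallel to the vessel's axis.
- vent_top (a point): Centre of the top face of the vent plunger's dark round head (25 mm diameter), 74 mm to the left (mouth's +y) of the vessel's axis, level with the rim. z = outward, parallel to the vessel's axis; pressed along -z.
- vent (a joint): Stroke of the vent plunger, m: 0 = out, 0.008 = fully down on its stop. A spring pushes it out with 2.3 N at the top and 5.9 N when fully down.
- tin_a_mid (a point): Centre of a closed metal moisture tin, 61 mm across, 34 mm high, standing in front of the tester; leave alone.
- tin_b_mid (a point): Centre of a second closed metal moisture tin, 59 mm across, 36 mm high, standing to the left front of the tester; leave alone.
- weight_mid (a point): Centre of a brass knobbed weight, 32 mm across, 46 mm high, standing to the left of the tester; leave alone.

How it is judged:
On the way, in this order (a step that is already met when the one before it is completed fails the run):
1. the vent plunger is pressed fully down (at least 7 of its 8 mm) and kept down (value of joint vent above 0.007 m), for 1.2 s.
2. the cap is unscrewed by 2 rad or more, with the vent plunger let out again (value of joint cap above 2 rad and value of joint vent below 0.002 m), for 0.1 s.
3. the cap is swung aside, off the mouth (value of joint swing_arm above 0.85 rad), for 0.1 s.
At the end, for the whole second after the job is handed in: The cap is still on its arm, unscrewed (cap joint over 1 rad) and swung aside by more than 0.85 rad so that the mouth is completely uncovered, the arm at rest; the vent plunger is out again (within 2 mm) (value of joint swing_arm above 0.85 rad and value of joint cap above 1 rad and value of joint vent below 0.002 m and velocity of joint swing_arm between -0.05 and 0.05 rad/s); the robot touches nothing.
It fails at once if a moisture tin or the weight is shifted by more than 25 mm (distance of any of tin_a_mid, tin_b_mid, weight_mid from where it was at the start of the episode above 0.025 m).
It also fails if it takes over 54 s, if anything falls off the work surface, if the arm or the gripper's body presses on something with over 40 N, if the wrist force passes 120 N, or if a joint passes its speed limit or range.

## Robot

A 6-joint arm with a two-finger parallel gripper is mounted at the origin on a cart in front of the work surface, level with it; the furniture and walls round the work are solid. World frame = base frame: x ahead of the robot, y to its left, z up, the work surface at z = 0. Lengths are in m, angles in rad, forces in N, time in s.
With the tool pointing down it reaches from about 0.375 to 0.975 m from the base axis. Payload 3.8 kg.
Tool frame: the origin (TCP) lies between the finger pads; the fingertips stand 17 mm ahead of it and the grasp point (between the pads) lies 2 mm behind it (manip.tip_reach is the distance from the TCP to the fingertips, in m); z points along the fingers, y is the line along which they close (so a half turn about z gives the same grasp; the last joint's range is limited). The gripper opens to 88 mm and grips with 3 to 60 N. Pads are 18 mm wide; open, the fingers measure 123 mm over their backs; the gripper's body (75 mm by 187 mm) begins 45 mm behind the grasp point.
Start: joints at [1.158, 0.264, 1.604, -0, 1.274, -0.037], TCP at [0.248, 0.628, 0.256] pointing down, gripper open.
Joint ranges: [-2.63, 2.63], [-0.94, 2.18], [0.31, 2.57], [-1.31, 4.45], [0, 2.66], [-2.55, 2.55]. Speed limits (rad/s): [2.57, 2.57, 3.14, 3.14, 3.14, 3.14].

## Interface

Orientations are given as a unit quaternion [w, x, y, z].
In Python, from workcell import status, imaging, job, manip gives the robot as it stands. The module is installed in compiled form; this text tells all that it offers.
- The arm moves only by the tool step_arm, never from a script. Its argument "steps" is a list of rows, each a list of 3 entries, a list of its own where there are three numbers: the shift along the tool's x, y, z in m, then the turn, a rotation vector about the tool's x, y, z in rad, then the opening, from -1 (shut) to 1 (fully open), so that 0 is half open. In form: [[[tx, ty, tz], [wx, wy, wz], fingers], ...]. A call has 1 to 10 rows; each row shifts and turns the commanded pose from where the row before left it, along the tool's axes as they then stand; what a row does not reach is not made up. A row lasts 1/12 s, in which the tool goes at most 41.7 mm and 7.16 degrees, less where a joint would pass 70% of its speed; a pose out of reach is approached as far as the arm can. A call is refused whole if a number of a shift passes 0.0417 or a number of a turn 0.125, either way. A call with a gripper value outside its range is refused whole. The fingers move at their own pace and stop on an object; "grip_force" is the grip in N (left out, the last holds). Time passes only in rows, so rows that do not move let the fingers close. It gives the time, the measured TCP pose, the force and the opening at its end, in the units of the state.
- status.read_state(): the state, without advancing time (a new reading comes with each control period).
- imaging.get_image(name): name is "side" or "top"; returns a dict with "image" (480x640x3 uint8, blue, green, red), "camera_matrix" (3x3 intrinsics, pixels), "cam_to_world" (4x4, takes a point from camera to world coordinates). Camera axes: x right, y up, looking along -z (the intrinsics and any distortion apply to the point x, -y, -z); pixel columns grow to the right and rows downward; lengths in m; the calibration is good to about 2 mm. A picture is of the moment at which its call begins. There is no depth.
- job.job_done(): hands the job in, once; it reports no verdict.
The state is a dict: "t": time; "joint_pos": joint angles; "dq": joint speeds; "effort": joint torques, N m; "ee_pos": TCP position; "tool_rot": TCP orientation; "ft_force": force on the tool from outside, world axes, zero at the start; "ft_torque": the same for the moment, N m; "opening": finger opening in m.
Only numpy, scipy, OpenCV 4.12 (cv2) and the standard library are available. Lean on these libraries where they do the work, as an engineer would, in place of code of your own. Each camera call takes 0.05 s, during which the arm holds its last target. There are 200 camera calls.

## Working session

There is one attempt and no reset: what is moved stays moved. The work goes in short steps, Python scripts to look and compute and a tool call to move; the robot and the scene stay as the last step left them, time stands still between calls to the robot, and variables do not carry over. Pictures are saved under pics/ and viewed, on a budget of 10 in all, crops included, one or two more only if the job needs it, and the job is handed in when it is done.

Besides the shell and the picture viewer there is one more tool, called after ">>>" as a command line: name --argument value ..., lists and objects as JSON in quotes. step_arm: Moves the arm, as the interface text tells. Its arguments: {"type":"object","properties":{"steps":{"type":"array"},"grip_force":{"type":"number"}},"required":["steps"]}

```bash
mkdir -p pics; python3 - <<'E'
from workcell import status, imaging, manip
import cv2,numpy as np
np.set_printoptions(precision=4,suppress=True)
print(status.read_state()); print(manip.tip_reach)
for n in("side","top"):
    d=imaging.get_image(n); cv2.imwrite(f"pics/{n}0.png",d["image"]); print(d["camera_matrix"],d["cam_to_world"],[k for k in d])
    np.savez(f"{n}.npz",K=d["camera_matrix"],T=d["cam_to_world"])
E
```

```text
{'t': 0.0, 'joint_pos': array([ 1.1581,  0.2648,  1.6054, -0.    ,  1.2737, -0.0369]), 'dq': array([ 0.0001, -0.0001,  0.0018,  0.0003,  0.0001, -0.0015]), 'effort': array([ -0.0003, -50.2132, -35.686 ,   0.0726,   0.0298,  -0.0002]), 'ee_pos': array([0.2475, 0.6273, 0.2544]), 'tool_rot': array([-0.0002,  0.1868,  0.9824, -0.0011]), 'ft_force': array([-0.227 , -0.2124, -0.8615]), 'ft_torque': array([ 0.0144, -0.0055,  0.0014]), 'opening': 0.08857208068815964}
0.017
[[596.6089   0.     321.7251]
 [  0.     596.6089 233.9326]
 [  0.       0.       1.    ]] [[ 0.8516  0.2322 -0.47    0.1544]
 [-0.5243  0.377  -0.7636 -0.4817]
 [-0.0001  0.8967  0.4427  0.5468]
 [ 0.      0.      0.      1.    ]] ['image', 'camera_matrix', 'cam_to_world']
[[440.0422   0.     320.3541]
 [  0.     440.0422 239.576 ]
 [  0.       0.       1.    ]] [[-0.0013  0.9999 -0.0142  0.5355]
 [-0.9999 -0.0015 -0.0144  0.1881]
 [-0.0144  0.0141  0.9998  0.9832]
 [ 0.      0.      0.      1.    ]] ['image', 'camera_matrix', 'cam_to_world']
```

View pics/side0.png

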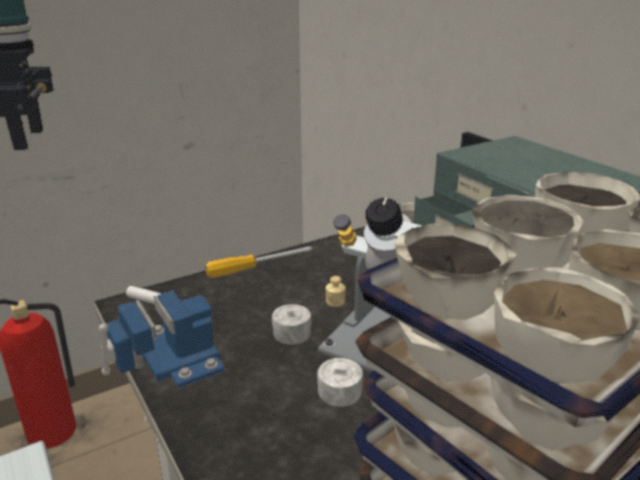

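View pics/top0.png

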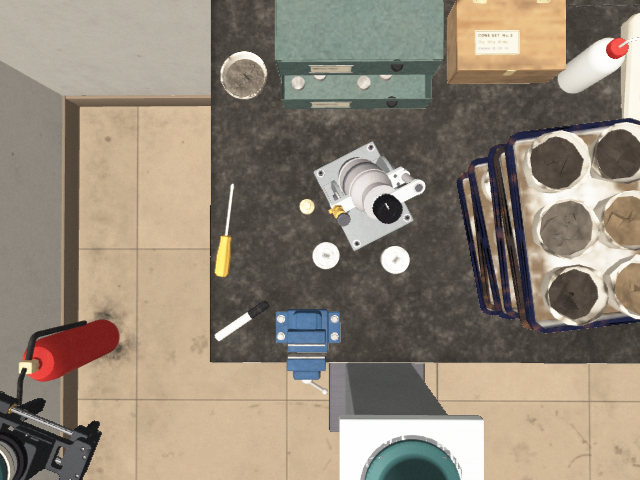

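Side view: the knob is around (384,216) and the vent head around (343,222). Top view: foot corners at (317,172), (371,143), (413,217) and (358,250), knob at (388,208), vent at (338,213). I'll enlarge both views for precise pixels.

```bash
python3 - <<'E'
import cv2,numpy as np
a=cv2.imread("pics/side0.png")[180:280,310:430]; b=cv2.imread("pics/top0.png")[135:260,305:435]
a=cv2.resize(a,None,fx=5,fy=5,interpolation=cv2.INTER_CUBIC)[:, :]
b=cv2.resize(b,None,fx=6,fy=6,interpolation=cv2.INTER_CUBIC)
b=b[:600]
for im,s,x0,y0 in((a,5,310,180),(b,6,305,135)):
    for k in range(0,im.shape[1],10*s): cv2.line(im,(k,0),(k,5),(0,0,255),1);cv2.putText(im,str(x0+k//s),(k,15),0,.35,(0,0,255))
    for k in range(0,im.shape[0],10*s): cv2.line(im,(0,k),(5,k),(0,0,255),1);cv2.putText(im,str(y0+k//s),(6,k+4),0,.35,(0,0,255))
cv2.imwrite("pics/ca.png",a);cv2.imwrite("pics/cb.png",b)
E
```

```text
(no output)
```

View pics/ca.png

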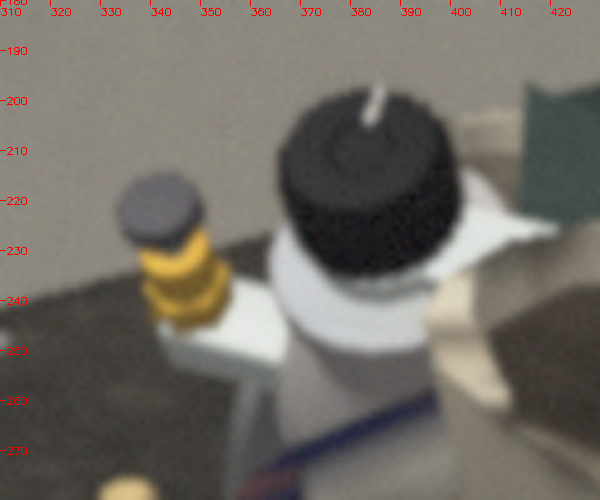

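View pics/cb.png

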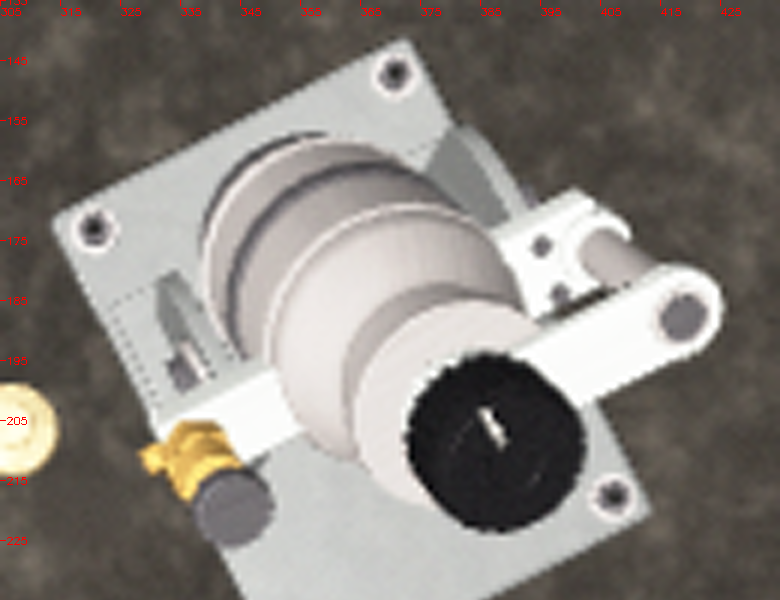

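Crops: in the side view the vent top is at about (342,221) and the knob top centre at about (382,209). In the top view the vent is at (344,219.7), the pivot head at (419,187.8), and foot corners at (314.2,171.7), (373,141.3) and (413.3,220.5). Next I'll fit a model and overlay it.

```bash
cat > h.py <<'E'
import numpy as np,cv2
from scipy.optimize import least_squares
from scipy.spatial.transform import Rotation as R
np.set_printoptions(precision=4,suppress=True)
C={n:np.load(n+".npz") for n in("side","top")}
def proj(n,P):
    T=C[n]["T"];p=(np.atleast_2d(P)-T[:3,3])@T[:3,:3]; q=np.c_[p[:,0],-p[:,1],-p[:,2]]@C[n]["K"].T
    return q[:,:2]/q[:,2:]
def frame(yaw): # columns mouth x,y,z in world
    return R.from_euler("ZY",[yaw,-np.pi/6]).as_matrix()
def circ(c,M,r): a=np.linspace(0,2*np.pi,40); return c+r*(np.outer(np.cos(a),M[:,0])+np.outer(np.sin(a),M[:,1]))
E
cat > fit.py <<'E'
from h import *
def pts(p):
    m=p[:3];M=frame(p[3]);F=R.from_euler("z",p[3]).as_matrix()
    V=m+.074*M[:,1];K=m+p[4]*M[:,2];B=m-.068*M[:,1]+.0205*M[:,2]
    f=np.r_[p[5:7],0]; cor=[f+F@[sx*.1+.005*0,sy*.075,.012] for sx,sy in((1,1),(1,-1),(-1,-1))]
    return M,V,K,B,np.array(cor)
def res(p):
    M,V,K,B,c=pts(p)
    return np.concatenate([(proj("side",V)-[342,221]).ravel()/1,(proj("side",K)-[382,209.5]).ravel(),(proj("top",V)-[344.1,219.7]).ravel(),(proj("top",K)-[388.5,210.5]).ravel()/1.5,
     (proj("top",B)-[419,187.8]).ravel(),(proj("top",c)-[[314.2,171.7],[373,141.3],[413.3,220.5]]).ravel()])
s=least_squares(res,[.6,.05,.2,-.5,.05,.6,.1]);p=s.x;print(p,s.fun,np.degrees(p[3]))
M,V,K,B,c=pts(p);print("V",V,"K",K,"B",B);print(M)
F=R.from_euler("z",p[3]).as_matrix();print("mouth in foot",F.T@(p[:3]-np.r_[p[5:7],0]))
np.savez("pose.npz",m=p[:3],M=M,hk=p[4],yaw=p[3])
ims=[]
for n,(x0,y0,w,h,sc) in dict(side=(310,180,120,100,4),top=(305,135,130,125,4)).items():
    im=cv2.resize(cv2.imread(f"pics/{n}0.png")[y0:y0+h,x0:x0+w],None,fx=sc,fy=sc,interpolation=cv2.INTER_CUBIC)
    im=cv2.copyMakeBorder(im,0,500-h*sc,0,0,cv2.BORDER_CONSTANT)
    def dr(P,col,cl=True): cv2.polylines(im,[np.int32(((proj(n,P)-[x0,y0]+.5)*sc))],cl,col,1)
    dr(circ(V,M,.0125),(0,0,255));dr(circ(K,M,.023),(0,255,0));dr(circ(K-.031*M[:,2],M,.023),(255,255,0));dr(circ(B,M,.008),(0,0,255));dr(circ(p[:3]+.0085*M[:,2],M,.0335),(255,0,255));dr(c,(0,128,255),False)
    ims.append(im)
o=np.hstack(ims);cv2.imwrite("pics/ov.png",o[:, :]if o.shape[1]<=800 else cv2.resize(o,(800,int(500*800/o.shape[1]))))
E
python3 fit.py
```

```text
[0.6156 0.0916 0.1884 0.4678 0.05   0.6446 0.1067] [ 0.2567 -0.4695  0.6341  0.3344 -0.6087  0.1711  0.8726  0.8729 -0.6449
  0.2244 -1.4636 -0.2417  0.2458 -0.5888  1.205   0.8207] 26.801205346256438
V [0.5823 0.1577 0.1884] K [0.5933 0.0804 0.2317] B [0.6372 0.0263 0.2062]
[[ 0.773  -0.4509 -0.4463]
 [ 0.3905  0.8926 -0.2254]
 [ 0.5     0.      0.866 ]]
mouth in foot [-0.0326 -0.0004  0.1884]
```

View pics/ov.png

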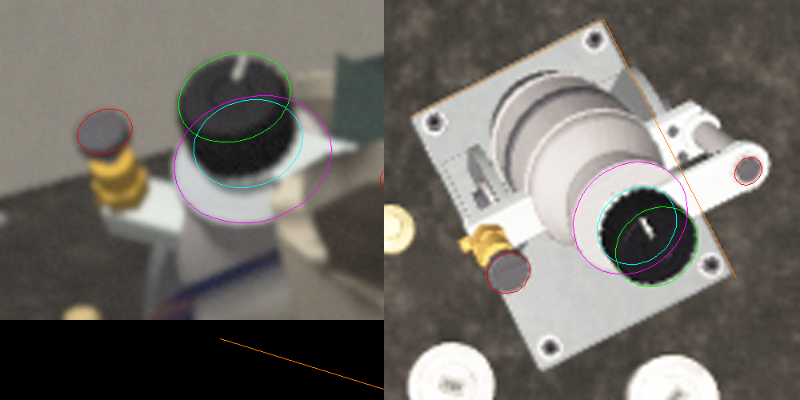

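The overlay matches within about 1 px: vent at (103,131) on the left half and (509,272) on the right half, knob rings on the knob, pivot head at (747,171). The vent is at (0.582,0.158,0.188), with the mouth level and 26.8° yaw. The mouth's offset of 0 in the foot's y also agrees.

```bash
cat >> h.py <<'E'
def go(P,Rt,s=None):
    from workcell import status
    s=status.read_state(); q=s["tool_rot"]; Rc=R.from_quat(np.r_[q[1:],q[0]])
    rv=(Rc.inv()*R.from_matrix(Rt)).as_rotvec(); d=np.asarray(P)-s["ee_pos"]
    print("t",s["t"],"q",s["joint_pos"],"ee",s["ee_pos"],"F",s["ft_force"],"open",s["opening"])
    print("rotvec now",rv,"| shift in tool-now",Rc.inv().apply(d),"| shift in target frame",Rt.T@d)
try:
    Z=np.load("pose.npz");m,M=Z["m"],Z["M"]
    RV=np.c_[M[:,1],M[:,0],-M[:,2]]   # tool x=My, y=Mx, z=-Mz
    V=m+.074*M[:,1]; G=m+(float(Z["hk"])-.009)*M[:,2]
    def W(a,b,c): return m+M@np.array([a,b,c]) # mouth-frame point
    def inm(P): return M.T@(np.asarray(P)-m)
except OSError: pass
E
python3 -c "
from h import *
go(W(0,.074,.06+.017),RV)"
```

```text
t 0.1 q [ 1.1581  0.2647  1.6053 -0.      1.2737 -0.0369] ee [0.2475 0.6273 0.2545] F [ 0.9115 -0.5887 -0.2917] open 0.0884384669031492
rotvec now [-0.5021 -0.1896  0.7105] | shift in tool-now [-0.4582 -0.3427  0.0001] | shift in target frame [-0.5701  0.0423  0.0238]
```

>>> step_arm --steps '[[[0,0,0],[-0.0628,-0.0237,0.0888],-1],[[0,0,0],[-0.0628,-0.0237,0.0888],-1],[[0,0,0],[-0.0628,-0.0237,0.0888],-1],[[0,0,0],[-0.0628,-0.0237,0.0888],-1],[[0,0,0],[-0.0628,-0.0237,0.0888],-1],[[0,0,0],[-0.0628,-0.0237,0.0888],-1],[[0,0,0],[-0.0628,-0.0237,0.0888],-1],[[0,0,0],[-0.0628,-0.0237,0.0888],-1],[[0,0,0],[0,0,0],-1],[[0,0,0],[0,0,0],-1]]' --grip_force 20

```text
t: 0.93
ee_pos: [0.2466, 0.6273, 0.2544]
tool_rot: [0.135, 0.503, 0.825, 0.219]
ft_force: [0.1, 0.3, 0.1]
opening: 0.0229
```

```bash
python3 -c "
from h import *
go(W(0,.074,.06+.017),RV)"
```

```text
t 0.9333 q [ 1.3425  0.0873  1.8935 -0.5183  0.8771  1.1457] ee [0.2466 0.6273 0.2544] F [0.0579 0.3219 0.0986] open 0.022915465532484313
rotvec now [-0.0028 -0.0014  0.0076] | shift in tool-now [-0.5709  0.0388  0.0232] | shift in target frame [-0.5705  0.0431  0.0241]
```

>>> step_arm --steps '[[[-0.04,0.003,0],[0,0,0.0008],-1],[[-0.04,0.003,0],[0,0,0.0008],-1],[[-0.04,0.003,0],[0,0,0.0008],-1],[[-0.04,0.003,0],[0,0,0.0008],-1],[[-0.04,0.003,0],[0,0,0.0008],-1],[[-0.04,0.003,0],[0,0,0.0008],-1],[[-0.04,0.003,0],[0,0,0.0008],-1],[[-0.04,0.003,0],[0,0,0.0008],-1],[[-0.04,0.003,0],[0,0,0.0008],-1],[[0,0,0],[0,0,0],-1]]'

```text
t: 1.77
ee_pos: [0.4351, 0.3109, 0.2698]
tool_rot: [0.136, 0.51, 0.82, 0.221]
ft_force: [0.2, -0.0, 1.0]
opening: 0.0007
```

```bash
python3 -c "
from h import *
go(W(0,.074,.06+.017),RV)"
```

```text
t 1.7667 q [ 0.6227 -0.3157  2.2243 -0.1232  0.7173  0.2368] ee [0.4351 0.3109 0.2698] F [ 0.2272 -0.0155  0.9606] open 0.0007292594479821625
rotvec now [ 0.0016  0.0034 -0.0095] | shift in tool-now [-0.2029  0.0151  0.0254] | shift in target frame [-0.2031  0.0133  0.0247]
```

>>> step_arm --steps '[[[-0.0254,0.0018,0.001],[0,0,-0.001],-1],[[-0.0254,0.0018,0.001],[0,0,-0.001],-1],[[-0.0254,0.0018,0.001],[0,0,-0.001],-1],[[-0.0254,0.0018,0.001],[0,0,-0.001],-1],[[-0.0254,0.0018,0.001],[0,0,-0.001],-1],[[-0.0254,0.0018,0.001],[0,0,-0.001],-1],[[-0.0254,0.0018,0.001],[0,0,-0.001],-1],[[-0.0254,0.0018,0.001],[0,0,-0.001],-1],[[0,0,0],[0,0,0],-1],[[0,0,0],[0,0,0],-1]]'

```text
t: 2.6
ee_pos: [0.5382, 0.1421, 0.2687]
tool_rot: [0.135, 0.505, 0.823, 0.221]
ft_force: [-0.3, 0.6, -0.6]
opening: 0.0002
```

```bash
python3 -c "
from h import *
go(W(0,.074,.017),RV)
from workcell import imaging
t=imaging.get_image('top')['image'][150:260,300:430];s=imaging.get_image('side')['image'][150:260,290:420]
cv2.imwrite('pics/v1.png',cv2.resize(np.hstack([s,t]),None,fx=3,fy=3,interpolation=2))"
```

```text
t 2.6 q [ 0.1105 -0.2592  2.185   0.265   0.7378 -0.5124] ee [0.5382 0.1421 0.2687] F [-0.2641  0.5843 -0.6172] open 0.0002487407601998418
rotvec now [ 0.0003 -0.0013  0.0016] | shift in tool-now [-0.006   0.      0.0757] | shift in target frame [-0.0059  0.0001  0.0757]
```

View pics/v1.png

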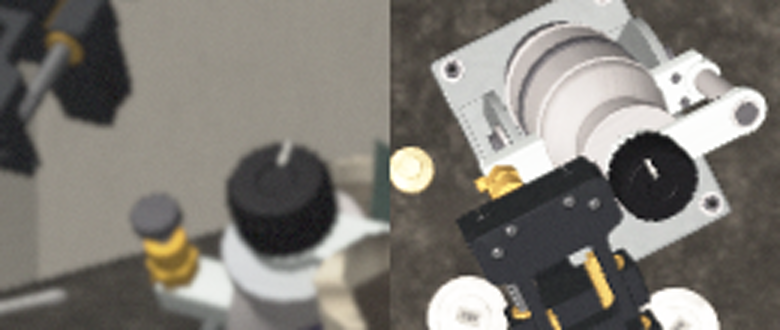

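Top half: the gripper body is beside the knob (655,175) without overlapping the knob's face. Side half: dark gripper parts at (115,120) and (20,170), vent at (157,215). I'll check where the tip should project.

```bash
python3 -c "
from h import *
for n,o in(('side',[290,150]),('top',[170,150])):
  for a in (.017,0,-.047): print(n,a,(proj(n,np.array([.5382,.1421,.2687])-a*M[:,2])-o)*3)"
```

```text
side 0.017 [[104.8196 105.2174]]
side 0 [[94.7607 79.8353]]
side -0.047 [[65.1199  5.0409]]
top 0.017 [[546.4599 268.6291]]
top 0 [[555.1615 282.2627]]
top -0.047 [[581.2227 323.0955]]
```

>>> step_arm --steps '[[[-0.004,0,0.01],[0,0,0],-1],[[0,0,0.01],[0,0,0],-1],[[0,0,0.01],[0,0,0],-1],[[0,0,0.01],[0,0,0],-1],[[0,0,0.01],[0,0,0],-1],[[0,0,0.01],[0,0,0],-1],[[0,0,0.006],[0,0,0],-1],[[0,0,0.004],[0,0,0],-1],[[0,0,0.003],[0,0,0],-1],[[0,0,0],[0,0,0],-1]]'

```text
t: 3.53
ee_pos: [0.5712, 0.1561, 0.2042]
tool_rot: [0.135, 0.505, 0.824, 0.22]
ft_force: [-2.2, -0.8, 0.2]
opening: 0.0002
```

```bash
python3 -c "
from h import *
go(W(0,.074,.017),RV)"
```

```text
t 3.5333 q [ 0.1338 -0.1167  2.194   0.3032  0.5883 -0.5495] ee [0.5712 0.1561 0.2042] F [-2.2307 -0.7936  0.2351] open 0.00019854918060021893
rotvec now [-0.0013 -0.0023  0.0027] | shift in tool-now [-0.0036  0.0013  0.002 ] | shift in target frame [-0.0036  0.0013  0.002 ]
```

>>> step_arm --steps '[[[0,0,0.003],[0,0,0],-1],[[0,0,0.003],[0,0,0],-1],[[0,0,0],[0,0,0],-1]]'

```text
t: 3.78
ee_pos: [0.5742, 0.1574, 0.1999]
tool_rot: [0.135, 0.505, 0.823, 0.221]
ft_force: [-3.9, -0.8, 3.2]
opening: 0.0004
```

>>> step_arm --steps '[[[0,0,0.002],[0,0,0],-1],[[0,0,0.002],[0,0,0],-1],[[0,0,0],[0,0,0],-1]]'

```text
t: 4.03
ee_pos: [0.5753, 0.158, 0.1982]
tool_rot: [0.135, 0.504, 0.824, 0.22]
ft_force: [-18.7, -8.3, 18.0]
opening: 0.0002
```

```bash
python3 -c "
from h import *
go(W(0,.074,.009),RV)"
```

```text
t 4.0333 q [ 0.1368 -0.1006  2.1922  0.308   0.5731 -0.5547] ee [0.5753 0.158  0.1982] F [-18.7194  -8.3251  18.0366] open 0.00022001261861603162
rotvec now [-0.0006 -0.0022  0.0041] | shift in tool-now [-0.0034  0.0003  0.0025] | shift in target frame [-0.0034  0.0004  0.0025]
```

The force rose from about 5 N to 26 N, as expected at the stop after about 8 mm of travel. Holding for more than 2 s.

>>> step_arm --steps '[[[0,0,0],[0,0,0],-1],[[0,0,0],[0,0,0],-1],[[0,0,0],[0,0,0],-1],[[0,0,0],[0,0,0],-1],[[0,0,0],[0,0,0],-1],[[0,0,0],[0,0,0],-1],[[0,0,0],[0,0,0],-1],[[0,0,0],[0,0,0],-1],[[0,0,0],[0,0,0],-1],[[0,0,0],[0,0,0],-1]]'

```text
t: 4.87
ee_pos: [0.5753, 0.158, 0.1982]
tool_rot: [0.135, 0.504, 0.824, 0.221]
ft_force: [-17.8, -7.4, 17.0]
opening: 0.0006
```

>>> step_arm --steps '[[[0,0,0],[0,0,0],-1],[[0,0,0],[0,0,0],-1],[[0,0,0],[0,0,0],-1],[[0,0,0],[0,0,0],-1],[[0,0,0],[0,0,0],-1],[[0,0,0],[0,0,0],-1],[[0,0,0],[0,0,0],-1],[[0,0,0],[0,0,0],-1],[[0,0,0],[0,0,0],-1],[[0,0,0],[0,0,0],-1]]'

```text
t: 5.7
ee_pos: [0.5753, 0.158, 0.1982]
tool_rot: [0.135, 0.504, 0.824, 0.221]
ft_force: [-17.7, -7.1, 18.7]
opening: 0.0006
```

>>> step_arm --steps '[[[0,0,0],[0,0,0],-1],[[0,0,0],[0,0,0],-1],[[0,0,0],[0,0,0],-1],[[0,0,0],[0,0,0],-1],[[0,0,0],[0,0,0],-1],[[0,0,0],[0,0,0],-1]]'

```text
t: 6.2
ee_pos: [0.5753, 0.158, 0.1982]
tool_rot: [0.135, 0.504, 0.824, 0.221]
ft_force: [-18.2, -8.7, 17.4]
opening: 0.0008
```

```bash
python3 -c "
from h import *
go(W(0,.074,.009),RV)
from workcell import imaging
s=imaging.get_image('side')['image'][170:270,290:410]
cv2.imwrite('pics/v2.png',cv2.resize(s,None,fx=5,fy=5,interpolation=2))"
```

```text
t 6.2 q [ 0.1368 -0.1008  2.1927  0.3084  0.5723 -0.5547] ee [0.5753 0.158  0.1982] F [-18.2007  -8.6726  17.4005] open 0.000761056624322887
rotvec now [ 0.     -0.002   0.0037] | shift in tool-now [-0.0034  0.0004  0.0025] | shift in target frame [-0.0034  0.0004  0.0025]
```

View pics/v2.png

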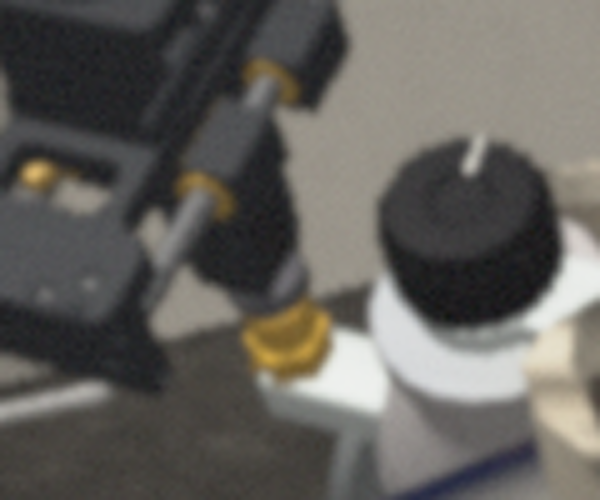

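The plunger head at (285,285) sits down against the brass, and nothing else is touched. Releasing now.

>>> step_arm --steps '[[[0,0,-0.005],[0,0,0],-1],[[0,0,-0.01],[0,0,0],-1],[[0,0,-0.015],[0,0,0],-1],[[0,0,-0.02],[0,0,0],-1],[[0,0,-0.02],[0,0,0],-1],[[0,0,-0.02],[0,0,0],0],[[0,0,-0.01],[0,0,0],1],[[0,0,0],[0,0,0],1]]'

```text
t: 6.92
ee_pos: [0.5325, 0.1353, 0.2865]
tool_rot: [0.138, 0.504, 0.823, 0.222]
ft_force: [1.0, -0.5, 0.0]
opening: 0.0185
```

```bash
python3 -c "
from h import *
print(inm(G)); go(W(0,0,.11),RV)"
```

```text
[ 0.    -0.     0.041]
t 6.9167 q [ 0.0951 -0.2915  2.1771  0.2652  0.7747 -0.5204] ee [0.5325 0.1353 0.2865] F [ 0.9706 -0.4939  0.0268] open 0.01849396202059593
rotvec now [0.0057 0.0006 0.0032] | shift in tool-now [-0.0765 -0.0021  0.0023] | shift in target frame [-0.0765 -0.0018  0.0022]
```

>>> step_arm --steps '[[[-0.019,0,0],[0,0,0],1],[[-0.019,0,0],[0,0,0],1],[[-0.019,0,0],[0,0,0],1],[[-0.019,-0.002,0.002],[0.005,0,0.003],1],[[0,0,0],[0,0,0.11],1],[[0,0,0],[0,0,0.11],1],[[0,0,0],[0,0,0.11],1],[[0,0,0],[0,0,0.11],1],[[0,0,0],[0,0,0.11],1],[[0,0,0],[0,0,0.11],1]]'

```text
t: 7.75
ee_pos: [0.5651, 0.0675, 0.2785]
tool_rot: [0.054, 0.748, 0.613, 0.25]
ft_force: [0.8, 1.0, 0.9]
opening: 0.085
```

>>> step_arm --steps '[[[0,0,0],[0,0,0.11],1],[[0,0,0],[0,0,0.11],1],[[0,0,0],[0,0,0.11],1],[[0,0,0],[0,0,0.11],1],[[0,0,0],[0,0,0],1],[[0,0,0],[0,0,0],1]]'

```text
t: 8.25
ee_pos: [0.565, 0.0675, 0.2789]
tool_rot: [-0.0, 0.862, 0.438, 0.256]
ft_force: [0.2, 0.7, 0.0]
opening: 0.0881
```

```bash
python3 -c "
from h import *
RT=RV@R.from_rotvec([0,0,1.1]).as_matrix()
go(W(0,0,.041-.002),RT)
from workcell import imaging
t=imaging.get_image('top')['image'][140:260,300:430];s=imaging.get_image('side')['image'][130:250,300:430]
cv2.imwrite('pics/v3.png',cv2.resize(np.hstack([s,t]),None,fx=3,fy=3,interpolation=2))"
```

```text
t 8.25 q [-0.0712 -0.218   2.1319  0.3616  0.8081  0.3623] ee [0.565  0.0675 0.2789] F [0.1601 0.6959 0.0461] open 0.08810377510145856
rotvec now [-0.005   0.0046  0.0023] | shift in tool-now [0.0026 0.003  0.0674] | shift in target frame [0.0023 0.0027 0.0674]
```

View pics/v3.png

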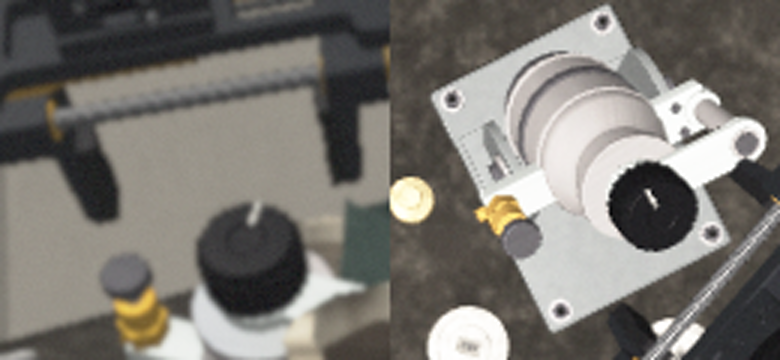

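Side half: the vent (127,275) is sprung out again and the open fingers straddle the knob. The top half agrees. Descending.

>>> step_arm --steps '[[[0.0025,0.003,0],[-0.005,0.0045,0.002],1],[[0,0,0.012],[0,0,0],1],[[0,0,0.012],[0,0,0],1],[[0,0,0.012],[0,0,0],1],[[0,0,0.012],[0,0,0],1],[[0,0,0.01],[0,0,0],1],[[0,0,0.006],[0,0,0],1],[[0,0,0],[0,0,0],1],[[0,0,0],[0,0,0],1]]'

```text
t: 9.1
ee_pos: [0.5971, 0.0822, 0.2256]
tool_rot: [0.0, 0.862, 0.436, 0.259]
ft_force: [-0.4, 0.8, -0.2]
opening: 0.0878
```

```bash
python3 -c "
from h import *
RT=RV@R.from_rotvec([0,0,1.1]).as_matrix()
go(W(0,0,.041-.002),RT)"
```

```text
t 9.1 q [-0.0346 -0.1037  2.1401  0.3953  0.6757  0.3435] ee [0.5971 0.0822 0.2256] F [-0.4335  0.8123 -0.1656] open 0.08778500999756585
rotvec now [-0.0002 -0.     -0.0024] | shift in tool-now [-0.0005 -0.0004  0.0036] | shift in target frame [-0.0005 -0.0004  0.0036]
```

Close on the knob.

>>> step_arm --steps '[[[0,0,0.001],[0,0,0],0.2],[[0,0,0],[0,0,0],-1],[[0,0,0],[0,0,0],-1],[[0,0,0],[0,0,0],-1],[[0,0,0],[0,0,0],-1],[[0,0,0],[0,0,0],-1],[[0,0,0],[0,0,0],-1],[[0,0,0],[0,0,0],-1]]' --grip_force 20

```text
t: 9.77
ee_pos: [0.5969, 0.0829, 0.2256]
tool_rot: [-0.001, 0.862, 0.436, 0.259]
ft_force: [-5.0, 2.0, 3.0]
opening: 0.0454
```

```bash
python3 -c "
from h import *
RT=RV@R.from_rotvec([0,0,1.1]).as_matrix()
go(W(0,0,.041-.002),RT)"
```

```text
t 9.7667 q [-0.0339 -0.1038  2.1403  0.3967  0.6758  0.3432] ee [0.5969 0.0829 0.2256] F [-4.9675  2.0305  3.0371] open 0.04535606749004383
rotvec now [-0.0011 -0.0008 -0.0026] | shift in tool-now [-0.0009  0.0002  0.0035] | shift in target frame [-0.0009  0.0002  0.0035]
```

Opening 45.4 mm, so the knob is held. Unscrewing.

>>> step_arm --steps '[[[0,0,-0.0002],[0,0,-0.08],-1],[[0,0,-0.0002],[0,0,-0.08],-1],[[0,0,-0.0002],[0,0,-0.08],-1],[[0,0,-0.0002],[0,0,-0.08],-1],[[0,0,-0.0002],[0,0,-0.08],-1],[[0,0,-0.0002],[0,0,-0.08],-1],[[0,0,-0.0002],[0,0,-0.08],-1],[[0,0,-0.0002],[0,0,-0.08],-1],[[0,0,-0.0002],[0,0,-0.08],-1],[[0,0,-0.0002],[0,0,-0.08],-1]]'

```text
t: 10.6
ee_pos: [0.5952, 0.0828, 0.2265]
tool_rot: [0.1, 0.623, 0.739, 0.238]
ft_force: [-5.9, 3.6, 2.3]
opening: 0.0456
```

>>> step_arm --steps '[[[0,0,-0.0002],[0,0,-0.08],-1],[[0,0,-0.0002],[0,0,-0.08],-1],[[0,0,-0.0002],[0,0,-0.08],-1],[[0,0,-0.0002],[0,0,-0.08],-1],[[0,0,-0.0002],[0,0,-0.08],-1],[[0,0,-0.0002],[0,0,-0.08],-1],[[0,0,-0.0002],[0,0,-0.08],-1],[[0,0,-0.0002],[0,0,-0.08],-1],[[0,0,-0.0002],[0,0,-0.08],-1],[[0,0,-0.0002],[0,0,-0.08],-1]]'

```text
t: 11.43
ee_pos: [0.5936, 0.0819, 0.2273]
tool_rot: [0.184, 0.286, 0.923, 0.18]
ft_force: [-8.1, 0.5, 1.8]
opening: 0.0455
```

```bash
python3 -c "
from h import *
from workcell import status
RT=RV@R.from_rotvec([0,0,-.5]).as_matrix()
go(W(0,0,.041-.002+.0032),RT); print(status.read_state()['ft_torque'],M[:,2])"
```

```text
t 11.4333 q [-0.0361 -0.1108  2.142   0.3934  0.6852 -1.2587] ee [0.5936 0.0819 0.2273] F [-8.1295  0.4535  1.7736] open 0.04554069428238196
rotvec now [-0.0015 -0.0041  0.0012] | shift in tool-now [-0.0018  0.0006  0.0035] | shift in target frame [-0.0017  0.0006  0.0035]
[0.2062 1.0915 0.2872] [-0.4463 -0.2254  0.866 ]
```

>>> step_arm --steps '[[[0,0,-0.0002],[0,0,-0.08],-1],[[0,0,-0.0002],[0,0,-0.08],-1],[[0,0,-0.0002],[0,0,-0.08],-1],[[0,0,-0.0002],[0,0,-0.08],-1],[[0,0,-0.0002],[0,0,-0.08],-1],[[0,0,-0.0002],[0,0,-0.08],-1],[[0,0,-0.0002],[0,0,-0.08],-1],[[0,0,-0.0002],[0,0,-0.08],-1],[[0,0,-0.0002],[0,0,-0.08],-1],[[0,0,-0.0002],[0,0,-0.08],-1]]'

```text
t: 12.27
ee_pos: [0.5927, 0.0806, 0.2284]
tool_rot: [0.239, -0.096, 0.962, 0.093]
ft_force: [-5.8, -3.7, -0.7]
opening: 0.0455
```

```bash
python3 -c "
from h import *
from workcell import status
RT=RV@R.from_rotvec([0,0,-1.3]).as_matrix()
go(W(0,0,.041-.002+.0048),RT); print(status.read_state()['ft_torque'])
from workcell import imaging
t=imaging.get_image('top')['image'][140:260,300:430];s=imaging.get_image('side')['image'][130:250,300:430]
cv2.imwrite('pics/v4.png',cv2.resize(np.hstack([s,t]),None,fx=3,fy=3,interpolation=2))"
```

```text
t 12.2667 q [-0.0381 -0.114   2.1425  0.3905  0.6881 -2.0578] ee [0.5927 0.0806 0.2284] F [-5.7942 -3.6758 -0.6549] open 0.045451500732969614
rotvec now [ 0.0003 -0.0045  0.0015] | shift in tool-now [-0.0021  0.0001  0.0036] | shift in target frame [-0.0021  0.0001  0.0036]
[-0.3162  1.1061 -0.078 ]
```

View pics/v4.png

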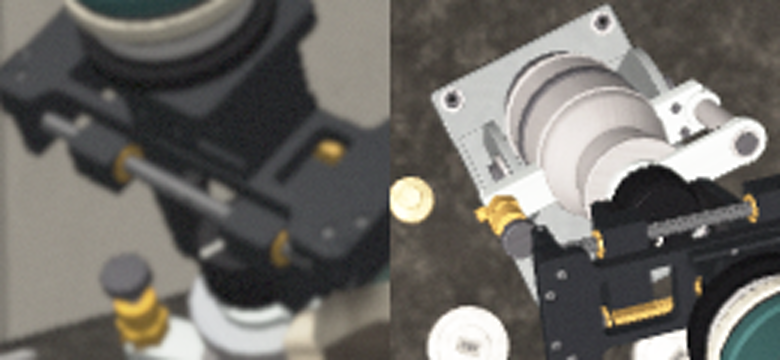

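The knob's pointer now shows at (212,245) in the side half. I'll convert it to an angle.

```bash
python3 -c "
from h import *
from scipy.optimize import minimize
for h,px in((.05,[384.7,201]),(.055,[370.7,211.7])):
  f=lambda p:np.sum((proj('side',m+h*M[:,2]+p[1]*(np.cos(p[0])*M[:,0]+np.sin(p[0])*M[:,1]))[0]-px)**2)
  r=min((minimize(f,[a,.015],method='Nelder-Mead') for a in(0,2,-2)),key=lambda r:(r.x[1]<0)*100+r.fun);print(r.x,r.fun)
for h,px in((.05,[387,206]),):
  f=lambda p:np.sum((proj('top',m+h*M[:,2]+p[1]*(np.cos(p[0])*M[:,0]+np.sin(p[0])*M[:,1]))[0]-px)**2)
  print(minimize(f,[0,.015],method='Nelder-Mead').x)
print(inm([.5927,.0806,.2284]))"
```

```text
[0.2394 0.0148] 3.578544628529316e-08
[2.3136 0.0155] 7.55652068944826e-08
[0.062  0.0126]
[-0.0021  0.0005  0.0474]
```

The pointer moved from about 0.15 to about 2.3–2.5 rad. I'll add 0.12 rad, then swing along the arc with the tool turning along.

>>> step_arm --steps '[[[0,0,-0.0001],[0,0,-0.06],-1],[[0,0,-0.0001],[0,0,-0.06],-1],[[0,0,0],[0,0,0],-1],[[-0.0054,0.0006,0],[0,0,0.08],-1],[[-0.0054,0.0006,0],[0,0,0.08],-1],[[0,0,0],[0,0,0],-1]]'

```text
t: 12.87
ee_pos: [0.6026, 0.0843, 0.2349]
tool_rot: [0.238, -0.074, 0.963, 0.099]
ft_force: [-2.8, 0.7, -1.9]
opening: 0.0455
```

```bash
python3 -c "
from h import *
s=.16;RT=RV@R.from_rotvec([0,0,-1.42+s]).as_matrix()
go(W(.068*np.sin(s),.068*np.cos(s)-.068,.0475),RT)
from workcell import status
S=status.read_state();print(inm(S['ee_pos']),M.T@S['ft_force'],M.T@S['ft_torque'])"
```

```text
t 12.8667 q [-0.0294 -0.1007  2.1186  0.3825  0.6933 -1.9955] ee [0.6026 0.0843 0.2349] F [-2.7673  0.7412 -1.8517] open 0.04546537923676248
rotvec now [ 0.0004 -0.0024 -0.0046] | shift in tool-now [-0.0006 -0.0001  0.0002] | shift in target frame [-0.0006 -0.0001  0.0002]
[ 0.0103 -0.0006  0.0477] [-2.7755  1.9093 -0.5357] [ 0.4126  0.612  -0.1744]
```

The cap swings freely at about 3 N. Continuing.

>>> step_arm --steps '[[[-0.0054,0.0006,0],[0,0,0.08],-1],[[-0.0054,0.0006,0],[0,0,0.08],-1],[[-0.0054,0.0006,0],[0,0,0.08],-1],[[-0.0054,0.0006,0],[0,0,0.08],-1],[[-0.0054,0.0006,0],[0,0,0.08],-1],[[-0.0054,0.0006,0],[0,0,0.08],-1],[[0,0,0],[0,0,0],-1]]'

```text
t: 13.45
ee_pos: [0.6318, 0.0847, 0.2501]
tool_rot: [0.208, 0.157, 0.953, 0.153]
ft_force: [-1.9, 0.8, -2.2]
opening: 0.0451
```

>>> step_arm --steps '[[[-0.0054,0.0006,0],[0,0,0.08],-1],[[-0.0054,0.0006,0],[0,0,0.08],-1],[[-0.0054,0.0006,0],[0,0,0.08],-1],[[-0.0054,0.0006,0],[0,0,0.08],-1],[[-0.0054,0.0006,0],[0,0,0.08],-1],[[-0.0054,0.0006,0],[0,0,0.08],-1],[[0,0,0],[0,0,0],-1],[[0,0,0],[0,0,0],-1]]'

```text
t: 14.12
ee_pos: [0.6591, 0.0701, 0.2604]
tool_rot: [0.167, 0.377, 0.889, 0.197]
ft_force: [1.3, 1.1, -5.6]
opening: 0.0454
```

```bash
python3 -c "
from h import *
s=1.12;RT=RV@R.from_rotvec([0,0,-1.42+s]).as_matrix()
go(W(.068*np.sin(s),.068*np.cos(s)-.068,.0475),RT)
from workcell import status
S=status.read_state();P=inm(S['ee_pos']);print(P,'swing',np.arctan2(P[0],P[1]+.068),M.T@S['ft_force'])"
```

```text
t 14.1167 q [-0.0535 -0.012   1.9859  0.3778  0.7395 -1.0483] ee [0.6591 0.0701 0.2604] F [ 1.2922  1.102  -5.6294] open 0.045434001516449815
rotvec now [-0.0001  0.0005  0.0017] | shift in tool-now [0.0004 0.0002 0.0003] | shift in target frame [0.0004 0.0002 0.0003]
[ 0.0612 -0.0388  0.0478] swing 1.1255042353427671 [-1.3855  0.4009 -5.7003]
```

Swing is about 1.12 rad. Opening the gripper and backing off along the axis.

>>> step_arm --steps '[[[0,0,0],[0,0,0],0.4],[[0,0,0],[0,0,0],1],[[0,0,0],[0,0,0],1],[[0,0,0],[0,0,0],1],[[0,0,0],[0,0,0],1],[[0,0,-0.01],[0,0,0],1],[[0,0,-0.015],[0,0,0],1],[[0,0,-0.02],[0,0,0],1],[[0,0,-0.025],[0,0,0],1],[[0,0,-0.03],[0,0,0],1]]'

```text
t: 14.95
ee_pos: [0.6135, 0.0476, 0.3481]
tool_rot: [0.166, 0.378, 0.889, 0.198]
ft_force: [-0.9, -0.0, -0.4]
opening: 0.088
```

>>> step_arm --steps '[[[0,0,-0.03],[0,0,0],1],[[0.03,0,-0.02],[0,0,0],1],[[0.04,0,-0.01],[0,0,0],1],[[0.04,0,0],[0,0,0],1],[[0.04,0,0],[0,0,0],1],[[0.03,0,0],[0,0,0],1],[[0.02,0,0],[0,0,0],1],[[0,0,0],[0,0,0],1],[[0,0,0],[0,0,0],1]]'

```text
t: 15.7
ee_pos: [0.4557, 0.1827, 0.3716]
tool_rot: [0.168, 0.377, 0.889, 0.199]
ft_force: [-0.2, 0.7, 0.5]
opening: 0.0882
```

```bash
python3 -c "
from h import *
go(W(0,0,.1),RV)
from workcell import imaging
t=imaging.get_image('top')['image'][130:280,290:440];s=imaging.get_image('side')['image'][130:280,300:430]
cv2.imwrite('pics/v5.png',cv2.resize(np.hstack([s,t]),None,fx=2.8,fy=2.8,interpolation=2))"
```

```text
t 15.7 q [ 0.263  -0.477   2.1436  0.1249  0.961  -0.5502] ee [0.4557 0.1827 0.3716] F [-0.158   0.691   0.5461] open 0.08820896177227815
rotvec now [0.0031 0.0006 0.3007] | shift in tool-now [-0.1453 -0.0491  0.1095] | shift in target frame [-0.1533 -0.0035  0.1095]
```

View pics/v5.png

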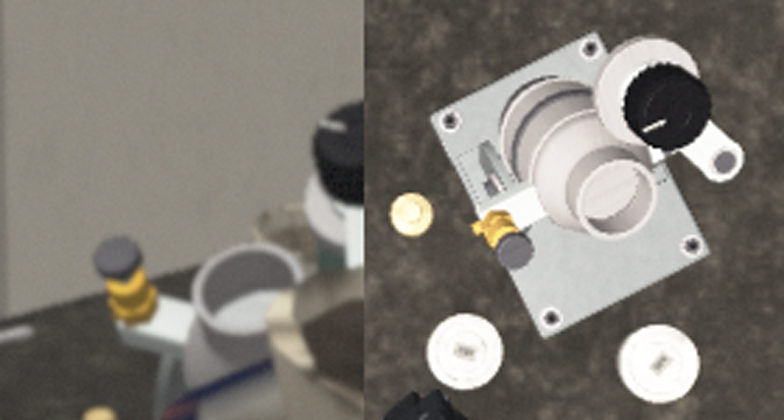

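The mouth (617,190) is completely open and the cap stands aside at (665,105). The vent is out at (515,250), and the tins and the weight stand as before. Handing in.

```bash
python3 -c "
from workcell import job,status
print(job.job_done()); s=status.read_state(); print(s['t'],s['ft_force'])"
```

```text
the job is handed in; nothing more can be done
None
the job is handed in; nothing more can be done
```

The vessel is vented, unscrewed and open, and I handed the job in at about t = 16 s of the 54 s allowed. `job_done()` gives no verdict, so success is my own reading of the checks below.

- **Vent:** I pressed the plunger down to its stop and held it about 2.2 s at about 25 N. The force rose from about 5 N to 25 N, as expected at the stop, and later pictures show the plunger sprung back out.
- **Cap:** I turned it 2.52 rad anticlockwise in one grip, then swung it aside to about 1.12 rad by the gripper's position. I then let go and backed off.
- **Last picture:** The mouth is completely uncovered with the cap standing aside. The tins and the weight stand where they were, and the gripper is clear with the wrist force at about 0.

Two checks disagreed slightly:

- **Vent stop height:** I met the stop about 2.5 mm higher than the camera estimate. I took this as calibration error, because the travel was about 8 mm and the forces fit.
- **Cap angle:** The knob's pointer read about 2.3 rad, where about 2.5 was expected before the last 0.12 rad of turn. The cap swung off the rim freely at about 3 N, so the skirt had cleared.

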